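# Press a watch back home

## Robot

A 7-joint arm with a two-finger parallel gripper is mounted at the origin on the work surface. World frame = base frame: x ahead of the robot, y to its left, z up, the work surface at z = 0. Lengths are in m, angles in rad, forces in N, time in s.
With the tool pointing down it reaches from about 0.425 to 0.875 m from the base axis. Payload 4.7 kg.
Tool frame: the origin (TCP) lies at the very end of the fingers, on their centre line; the grasp point (between the pads) lies 19 mm behind it; z points along the fingers, y is the line along which they close (so a half turn about z gives the same grasp; the last joint's range is limited). The gripper opens to 87 mm and grips with 3 to 60 N. Pads are 19 mm wide; open, the fingers measure 117 mm over their backs; the gripper's body (75 mm by 190 mm) begins 51 mm behind the grasp point.
Start: joints at [-1.116, 0.321, -0.07, 1.45, 0.023, 1.371, -0.057], TCP at [0.277, 0.588, 0.223] pointing down, gripper open.
Joint ranges: [-2.86, 2.86], [-0.3, 2.09], [-1.38, 1.24], [0.06, 2.45], [-1.56, 4.7], [0.09, 2.05], [-2.69, 2.69]. Speed limits (rad/s): [2.57, 2.57, 3.14, 3.14, 3.14, 3.14, 3.14].

## Interface

Orientations are given as a rotation vector (axis times angle).
In Python, from bench import ctrl, vision gives the robot as it stands.
- The arm moves only by the tool jog_arm, never from a script. Its argument "increments" is a list of rows, each an object of numbers: "tx", "ty", "tz": the shift along the tool's x, y, z in mm; "wx", "wy", "wz": the turn, a rotation vector about the tool's x, y, z in rad; "gripper": the opening, from 0 (shut) to 1 (fully open). In form: [{"tx": .., "ty": .., "tz": .., "wx": .., "wy": .., "wz": .., "gripper": ..}, ...]. A call has exactly 5 rows; each row is the pose to reach, as a shift and turn from the pose commanded when the call began, along the tool's axes at that moment; what a row does not reach only later rows make up. A row lasts 1/12 s, in which the tool goes at most 41.7 mm and 7.16 degrees, less where a joint would pass 70% of its speed; a pose out of reach is approached as far as the arm can. A call with a gripper value outside its range is refused whole. The fingers move at their own pace and stop on an object; "grip_force" is the grip in N (left out, the last holds). Time passes only in rows, so rows that repeat a pose let the fingers close, or fill a call up. It gives the time, the measured TCP pose, the force, the opening and the grip force at its end, in the units of the state.
- ctrl.get_state(): the state, without advancing time (a new reading comes with each control period).
- vision.get_image(name): name is "scene" or "top" or "wrist"; returns a dict with "color" (480x640x3 uint8, blue, green, red), "fx", "fy", "cx", "cy" (pixels), "k1" (the pictures are not rectified: a ray, as slopes to the right and down, at radius r is drawn at 1 + k1 r^2 times it, then the intrinsics apply), "extrinsics" (4x4, takes a point from world to camera coordinates). Camera axes: x right, y down, z forward; pixel columns grow to the right and rows downward; lengths in m; the calibration is good to about 2 mm. A picture is of the moment at which its call begins. There is no depth.
- ctrl.close_job(): hands the job in; it is judged then, once.
Trained networks look in the newest picture that a camera, given by its name, has taken for a name from the list of things; names that differ only in an ending like _2 or _b are one class to them, and where a whole thing is asked for, a point or a joint stands for the part that bears it (a point fixed in the world has none). Each returns a list of dicts, best first, with "conf" (0 to 1); they miss things now and then, are a little off and sometimes report something else, mostly with a low value. They report only what shows in the picture. A call takes as long as a camera call. They do not tell look-alikes from the thing itself.
- vision.spot_in(camera, thing): "bbox" ([left, top, right, bottom] in pixels, round what is visible of it).
The state is a dict: "time": time; "joint_positions": joint angles; "qd": joint speeds; "joint_torque": joint torques, N m; "position": TCP position; "tool_rot": TCP orientation; "ft_force": force on the tool from outside, world axes, zero at the start; "torque": the same for the moment, N m; "grip_width": opening from 0.0 (shut) to 1.0 (fully open); "grip_force": force on a finger pad.
Only numpy, scipy, OpenCV 4.12 (cv2) and the standard library are available. Lean on these libraries where they do the work, as an engineer would, in place of code of your own. Each camera call takes 0.05 s, during which the arm holds its last target. There are 200 camera calls.

## Task

A watch lies in the bench press with its back still standing proud. Pull the press's long lever all the way down to its stop so that the back is pressed home, then keep hold and ease the lever slowly back up, over about four seconds and never letting it fly, until it is fully home, and let go. Leave the lever of the small strap punch alone.

Things in the scene. Friction and masses are not known exactly. Their poses are not given: they have to be found in the camera images.
- lever_grip (a point): Centre of the case press lever's round black grip (26 mm diameter, 72 mm long): on the lever's axis, 200 mm from the hinge, 30 mm from the free end; 266 mm above the counter at rest, 92 mm when right down. Axes at rest: z up; x level, from grip to machine; y along the hinge axis. They turn with the lever. At rest the hinge axis is 176 mm from here along x and 96 mm lower. 25 mm free on both sides.
- case_lever (a joint): Lever of the case press, the taller machine (grey C frame 155 mm high, watch in a white nest under its ram). Angle in rad: 0 home, sloping 0.5 rad up towards the robot; grows as the grip is pulled down, 0.9 at the stop (0.4 rad below level). A spring lifts it: about 2 N at the grip at home, 10 N at the stop; let go, it flies up.
- case_back (a joint): Watch back, a steel disc 32 mm across under the ram. How far it is pressed in, m: 0 standing proud, 0.003 home. The lever drives the ram down, 28 mm per rad, with a sprung pad at its foot: the back starts to move at about 0.67 rad of lever, is home at about 0.78, and stays where it is pressed.
- punch_lever (a joint): Lever of the other machine, the strap punch: bare steel, 90 mm high, on a wooden base 140 x 70 mm, with a short flat bar lever 125 mm long. Angle in rad: 0 at rest, grows as it is pulled down; sprung up. Not to be used.
Not all that is in view belongs to the job. Leave any pink or purple look-alike of the part that bears punch_lever alone.

How it is judged:
By the outcome, as a careful person would: the job done as asked, in the order asked, and still so for the second after the job is handed in, with the robot touching nothing.
It also fails if it takes over 48 s, if anything falls off the work surface, if the arm or the gripper's body presses on something with over 40 N, if the wrist force passes 120 N, or if a joint passes its speed limit or range.

## Working session

There is one attempt and no reset: what is moved stays moved. The work goes in short steps, Python scripts to look and compute and a tool call to move; the robot and the scene stay as the last step left them, time stands still between calls to the robot, and variables do not carry over. Pictures are saved under pics/ and viewed, at most 10 in all, crops included, and the job is handed in when it is done.

Besides the shell and the picture viewer there is one more tool, called after ">>>" in YAML: its name, and indented under it one key for each argument. jog_arm: Moves the arm, as the interface text tells. Its arguments: {"type":"object","properties":{"increments":{"type":"array"},"grip_force":{"type":"number"}},"required":["increments"]}

```bash
mkdir -p pics
cat > h.py <<'E'
import numpy as np, cv2
from bench import ctrl, vision
from scipy.spatial.transform import Rotation as R
def ray(im,u,v):
    K=np.array([[im["fx"],0,im["cx"]],[0,im["fy"],im["cy"]],[0,0,1.]])
    p=cv2.undistortPoints(np.array([[[u,v]]],float),K,np.array([im["k1"],0,0,0.]))[0,0]
    E=np.array(im["extrinsics"]);Rm=E[:3,:3];t=E[:3,3]
    return -Rm.T@t, Rm.T@np.array([p[0],p[1],1.])
def at_z(im,u,v,z):
    o,d=ray(im,u,v); return o+d*(z-o[2])/d[2]
def tri(rs):
    A=0;b=0
    for o,d in rs:
        d=d/np.linalg.norm(d);P=np.eye(3)-np.outer(d,d);A=A+P;b=b+P@o
    return np.linalg.solve(A,b)
def proj(im,p):
    E=np.array(im["extrinsics"]);c=E[:3,:3]@p+E[:3,3];x=c[:2]/c[2];x=x*(1+im["k1"]*(x@x))
    return np.array([im["fx"]*x[0]+im["cx"],im["fy"]*x[1]+im["cy"]])
E
python3 - <<'E'
from h import *
ims={}
for c in("scene","top"):
    ims[c]=vision.get_image(c);cv2.imwrite(f"pics/{c}0.png",ims[c]["color"])
    for t in("lever_grip","case_lever","punch_lever","case_back"):
        print(c,t,[(np.round(d["bbox"]),round(d["conf"],2)) for d in vision.spot_in(c,t)][:3])
    E=np.array(ims[c]["extrinsics"]);print(-E[:3,:3].T@E[:3,3])
s=ctrl.get_state();print(s)
E
```

```text
scene lever_grip [(array([392., 350., 485., 431.]), 0.86)]
scene case_lever [(array([387., 348., 486., 430.]), 0.74)]
scene punch_lever [(array([228., 128., 269., 160.]), 0.68), (array([284., 249., 323., 292.]), 0.67), (array([309., 140., 347., 176.]), 0.61)]
scene case_back []
[1.04752445 0.47376863 1.47971964]
top lever_grip [(array([ 64., 161., 116., 258.]), 0.82)]
top case_lever [(array([ 64., 163., 114., 260.]), 0.88)]
top punch_lever [(array([513., 236., 536., 298.]), 0.77), (array([311., 183., 325., 233.]), 0.73), (array([430., 311., 450., 370.]), 0.65)]
top case_back []
[ 0.35984793 -0.21546488  1.16969132]
{'time': 0.5, 'joint_positions': array([-1.11587154,  0.32102468, -0.0701192 ,  1.45052831,  0.02260068,
        1.3707759 , -0.05691935]), 'qd': array([ 7.76043848e-06, -6.39308506e-04, -1.00981004e-03, -5.44035513e-04,
        2.65384747e-04, -3.14740428e-03,  1.53126499e-03]), 'joint_torque': array([ 2.52781228e-04, -4.90603781e+01, -4.02582642e-01, -3.12466049e+01,
       -6.37243059e-02,  3.45842773e-02,  7.35125172e-05]), 'position': array([0.27736362, 0.58786742, 0.2225564 ]), 'tool_rot': array([6.86813658e-01, 3.06554817e+00, 6.58238430e-05]), 'ft_force': array([-0.02418416, -0.19420806,  0.32502477]), 'torque': array([ 0.02057389,  0.04001616, -0.01693391]), 'grip_force': 0.0, 'grip_width': 1.0012014137708092}
```

View pics/scene0.png

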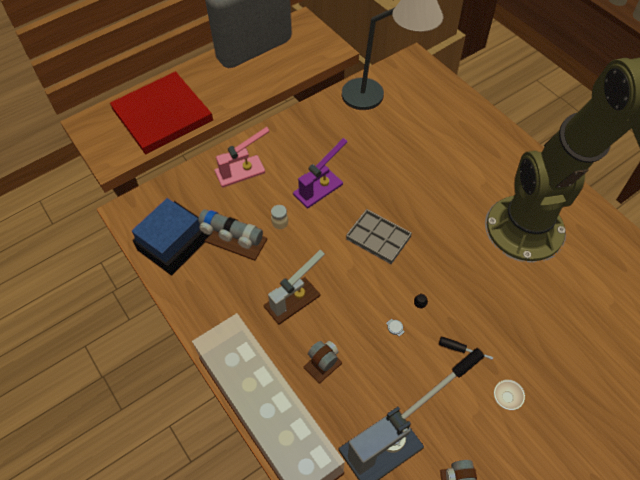

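View pics/top0.png

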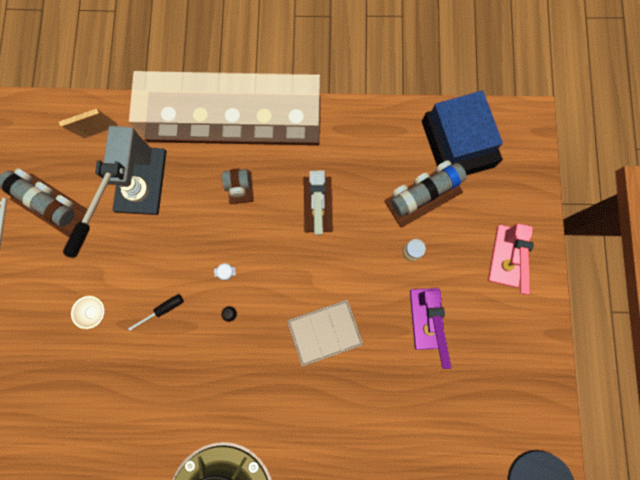

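Scene view: the case press (grey C frame, scene about (380,440), top about (122,150)) is the only machine with a round black grip. The grip is at scene (468,363) and top (77,240). There are three punch-like things: bare steel (scene 303,270), pink (240,155) and purple (325,170), and none of them is to be touched. I'll confirm the grip in one enlarged crop.

Run:
```python
import cv2,numpy as np
a=cv2.imread("pics/scene0.png")[335:445,380:500];b=cv2.imread("pics/top0.png")[155:265,50:170]
f=lambda x:cv2.resize(x,None,fx=3.3,fy=5 if 0 else 3.3,interpolation=cv2.INTER_CUBIC)
cv2.imwrite("pics/c1.png",np.hstack([f(a),f(b)]))
# dark grip mask -> PCA
for n,(x0,y0,x1,y1) in {"scene":(445,340,495,385),"top":(55,212,100,265)}.items():
    im=cv2.imread(f"pics/{n}0.png")[y0:y1,x0:x1]
    m=(im.max(2)<50).astype(np.uint8);k,l,st,c=cv2.connectedComponentsWithStats(m)
    i=1+st[1:,4].argmax();ys,xs=np.where(l==i);r=cv2.minAreaRect(np.c_[xs+x0,ys+y0].astype(np.float32))
    print(n,st[i],c[i]+[x0,y0],r,cv2.boxPoints(r).round(1).tolist())
```

```text
scene [  8   9  31  28 389] [467.77634961 362.35218509] ((467.6475524902344, 362.3770446777344), (11.651355743408203, 34.05780792236328), 50.194427490234375) [[450.79998779296875, 368.79998779296875], [477.0, 347.0], [484.5, 356.0], [458.29998779296875, 377.79998779296875]]
top [  9  10  25  35 473] [ 75.96617336 239.25792812] ((75.70001220703125, 239.1000213623047), (13.86362075805664, 36.224300384521484), 26.56505012512207) [[61.400001525878906, 252.1999969482422], [77.5999984741211, 219.8000030517578], [90.0, 226.0], [73.80000305175781, 258.3999938964844]]
```

View pics/c1.png

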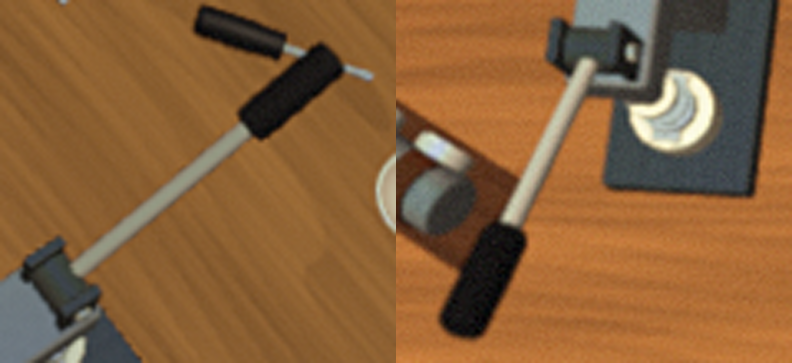

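The crop confirms it: the black grip sits on the bare rod that leads to the grey press's hinge block (scene about (399,420), top about (110,169)).

Run:
```python
from h import *
s,t=vision.get_image("scene"),vision.get_image("top")
P=tri([ray(s,467.7,362.4),ray(t,75.8,239.2)]);print("grip",P,proj(s,P),proj(t,P))
print("z.266",at_z(s,467.7,362.4,.266),at_z(t,75.8,239.2,.266))
H=tri([ray(s,399,420.5),ray(t,110,168.5)]);print("hinge",H, np.linalg.norm((H-P)[:2]),proj(s,H),proj(t,H))
print(np.degrees(np.arctan2(*(H-P)[[1,0]])))
# base edges of press plate in top (z~0.015): right edge (165,150)->(161,213); bottom edge (115,212)->(161,214)
print([at_z(t,u,v,.01) for u,v in((165,150),(161,214),(114,211))])
# rod direction top: 110,168 -> grip end at heights
print([at_z(t,*p) for p in((84,222,.284-.035),(110,175,.185))])
```

```text
grip [0.52704268 0.25374516 0.26060655] [467.18637413 362.39725603] [ 75.33600669 239.57096402]
z.266 [0.5284892  0.25535765 0.266     ] [0.52677924 0.25017986 0.266     ]
hinge [0.69762251 0.24665856 0.170937  ] 0.17072696368322318 [397.31958009 420.31427166] [108.6717921  169.56946268]
-2.3789401741093696
[array([0.80663698, 0.1856091 , 0.01      ]), array([0.64106481, 0.18239326, 0.01      ]), array([0.64621835, 0.2975689 , 0.01      ])]
[array([0.56407749, 0.24715902, 0.249     ]), array([0.68095761, 0.23618921, 0.185     ])]
```

```bash
cat >> h.py <<'E'
YAW=np.radians(-2.3)
def pose(g,tau,back=0.):
    Rt=R.from_euler("z",YAW)*R.from_matrix(np.array([[-np.cos(tau),0,np.sin(tau)],[0,1,0],[-np.sin(tau),0,-np.cos(tau)]]))
    return np.asarray(g)+Rt.apply([0,0,.019-back]),Rt
def inc(p0,R0,p,Rt):
    return np.round(1000*R0.inv().apply(p-p0),1),np.round((R0.inv()*Rt).as_rotvec(),4)
def now():
    s=ctrl.get_state();return s["position"],R.from_rotvec(s["tool_rot"]),s
E
python3 - <<'E'
from h import *
p,r,s=now()
print(inc(p,r,*pose((.527,.253,.263),-.2,.09)), pose((.527,.253,.263),-.2,.09)[0])
E
```

```text
(array([-381.7, -190.9, -110. ]), array([ 0.0401,  0.1973, -0.3993])) [0.54109416 0.25243392 0.33258473]
```

>>> jog_arm:
  increments:
    - {"tx": -20,"ty": -10,"tz": -25}
    - {"tx": -50,"ty": -25,"tz": -50}
    - {"tx": -82,"ty": -41,"tz": -70}
    - {"tx": -115,"ty": -57,"tz": -85}
    - {"tx": -148,"ty": -73,"tz": -95}

```text
validation failed for argument at $.in...
```

>>> jog_arm:
  increments:
    - {"tx": -34,"ty": -17,"tz": -5}
    - {"tx": -68,"ty": -34,"tz": -10}
    - {"tx": -102,"ty": -51,"tz": -15}
    - {"tx": -136,"ty": -68,"tz": -15}
    - {"tx": -170,"ty": -85,"tz": -15}

```text
validation failed for argument at $.in...
```

Run:
```python
from h import *
p,r,s=now()
print(p,s["time"],inc(p,r,*pose((.527,.253,.263),-.2,.09)))
```

```text
[0.27734539 0.58788432 0.22259147] 0.6 (array([-381.7, -190.9, -110. ]), array([ 0.0401,  0.1973, -0.3993]))
```

All keys needed.

>>> jog_arm:
  increments:
    - {"tx": -20,"ty": -10,"tz": -25,"wx": 0,"wy": 0,"wz": 0,"gripper": 1}
    - {"tx": -50,"ty": -25,"tz": -50,"wx": 0,"wy": 0,"wz": 0,"gripper": 1}
    - {"tx": -82,"ty": -41,"tz": -70,"wx": 0,"wy": 0,"wz": 0,"gripper": 1}
    - {"tx": -115,"ty": -57,"tz": -85,"wx": 0,"wy": 0,"wz": 0,"gripper": 1}
    - {"tx": -148,"ty": -73,"tz": -95,"wx": 0,"wy": 0,"wz": 0,"gripper": 1}

```text
time: 1.02
position: [0.3812, 0.4579, 0.3201]
tool_rot: [0.685, 3.064, 0.005]
ft_force: [0.8, 0.1, 1.0]
grip_width: 0.997
grip_force: 0.0
```

>>> jog_arm:
  increments:
    - {"tx": -34,"ty": -17,"tz": -5,"wx": 0,"wy": 0,"wz": 0,"gripper": 1}
    - {"tx": -68,"ty": -34,"tz": -10,"wx": 0,"wy": 0,"wz": 0,"gripper": 1}
    - {"tx": -102,"ty": -51,"tz": -15,"wx": 0,"wy": 0,"wz": 0,"gripper": 1}
    - {"tx": -136,"ty": -68,"tz": -15,"wx": 0,"wy": 0,"wz": 0,"gripper": 1}
    - {"tx": -170,"ty": -85,"tz": -15,"wx": 0,"wy": 0,"wz": 0,"gripper": 1}

```text
time: 1.43
position: [0.4986, 0.3078, 0.3335]
tool_rot: [0.686, 3.065, 0.002]
ft_force: [1.0, 0.5, 0.0]
grip_width: 1.002
grip_force: 0.0
```

Run:
```python
from h import *
p,r,s=now()
print(p,s["time"],inc(p,r,*pose((.527,.253,.263),-.2,.09)))
```

```text
[0.49857887 0.30779726 0.33347692] 1.4333 (array([-62.1, -31.9,   0.9]), array([ 0.0415,  0.1984, -0.3991]))
```

>>> jog_arm:
  increments:
    - {"tx": -16,"ty": -8,"tz": -5,"wx": 0.01,"wy": 0.05,"wz": -0.1,"gripper": 1}
    - {"tx": -32,"ty": -16,"tz": -5,"wx": 0.02,"wy": 0.1,"wz": -0.2,"gripper": 1}
    - {"tx": -48,"ty": -24,"tz": -5,"wx": 0.03,"wy": 0.15,"wz": -0.3,"gripper": 1}
    - {"tx": -63,"ty": -32,"tz": -5,"wx": 0.04,"wy": 0.2,"wz": -0.4,"gripper": 1}
    - {"tx": -63,"ty": -32,"tz": -5,"wx": 0.04,"wy": 0.2,"wz": -0.4,"gripper": 1}

```text
time: 1.85
position: [0.5445, 0.2484, 0.3354]
tool_rot: [-0.065, -2.936, -0.002]
ft_force: [0.6, -0.4, -0.5]
grip_width: 1.003
grip_force: 0.0
```

Run:
```python
from h import *
w=vision.get_image("wrist");t=vision.get_image("top");cv2.imwrite("pics/w1.png",np.hstack([w["color"],cv2.resize(t["color"][100:300,0:67*4-108],(160*2,480))])[:, :800])
p,r,s=now()
print(p,s["time"],s["joint_positions"].round(2),inc(p,r,*pose((.527,.253,.263),-.2,0)))
g=np.array([.527,.253,.263]);a=R.from_euler("z",YAW).apply([-np.cos(.5),0,np.sin(.5)])
for k in(.03,0,-.042,-.15,-.2):print(k,proj(w,g+a*k))
print([(d["bbox"],d["conf"]) for d in vision.spot_in("wrist","lever_grip")])
```

```text
[0.54159152 0.25283052 0.33671793] 1.95 [-0.56  0.33  0.18  1.24 -0.14  1.77  1.13] (array([-0.7, -0.4, 94.1]), array([ 0.0004, -0.0032, -0.0027]))
0.03 [327.85073222 206.25734783]
0 [327.63223784 249.56479569]
-0.042 [327.36402143 301.36465004]
-0.15 [326.82821904 400.72484392]
-0.2 [326.63567189 435.17340859]
[([303.7, 194.1, 351.6, 399.8], 0.74)]
```

View pics/w1.png

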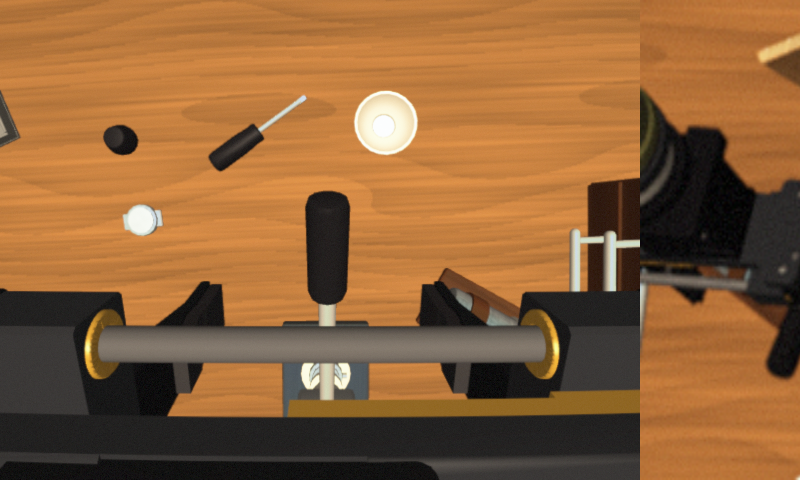

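The wrist view shows the grip centred at column 326 (predicted 327), running from row 192 to 305, with the rod straight below it. The alignment is good, so I'll descend.

>>> jog_arm:
  increments:
    - {"tx": -1,"ty": 0,"tz": 18,"wx": 0,"wy": 0,"wz": 0,"gripper": 1}
    - {"tx": -1,"ty": 0,"tz": 38,"wx": 0,"wy": 0,"wz": 0,"gripper": 1}
    - {"tx": -1,"ty": 0,"tz": 58,"wx": 0,"wy": 0,"wz": 0,"gripper": 1}
    - {"tx": -1,"ty": 0,"tz": 78,"wx": 0,"wy": 0,"wz": 0,"gripper": 1}
    - {"tx": -1,"ty": 0,"tz": 94,"wx": 0,"wy": 0,"wz": 0,"gripper": 1}

```text
time: 2.42
position: [0.521, 0.2561, 0.2448]
tool_rot: [-0.054, -2.939, -0.008]
ft_force: [-0.0, 0.5, -0.6]
grip_width: 0.999
grip_force: 0.0
```

>>> jog_arm:
  increments:
    - {"tx": 0,"ty": 0,"tz": 0,"wx": 0,"wy": 0,"wz": 0,"gripper": 0.6}
    - {"tx": 0,"ty": 0,"tz": 0,"wx": 0,"wy": 0,"wz": 0,"gripper": 0.45}
    - {"tx": 0,"ty": 0,"tz": 0,"wx": 0,"wy": 0,"wz": 0,"gripper": 0.2}
    - {"tx": 0,"ty": 0,"tz": 0,"wx": 0,"wy": 0,"wz": 0,"gripper": 0.2}
    - {"tx": 0,"ty": 0,"tz": 0,"wx": 0,"wy": 0,"wz": 0,"gripper": 0.2}
  grip_force: 40

```text
time: 2.83
position: [0.5236, 0.2547, 0.2468]
tool_rot: [-0.058, -2.941, -0.009]
ft_force: [0.0, 0.5, 0.5]
grip_width: 0.708
grip_force: 0.0
```

>>> jog_arm:
  increments:
    - {"tx": 0,"ty": 0,"tz": 0,"wx": 0,"wy": 0,"wz": 0,"gripper": 0.1}
    - {"tx": 0,"ty": 0,"tz": 0,"wx": 0,"wy": 0,"wz": 0,"gripper": 0.1}
    - {"tx": 0,"ty": 0,"tz": 0,"wx": 0,"wy": 0,"wz": 0,"gripper": 0.1}
    - {"tx": 0,"ty": 0,"tz": 0,"wx": 0,"wy": 0,"wz": 0,"gripper": 0.1}
    - {"tx": 0,"ty": 0,"tz": 0,"wx": 0,"wy": 0,"wz": 0,"gripper": 0.1}
  grip_force: 45

```text
time: 3.25
position: [0.523, 0.254, 0.2453]
tool_rot: [-0.058, -2.938, -0.006]
ft_force: [-0.0, -7.9, 1.1]
grip_width: 0.321
grip_force: 4.6
```

Run:
```python
from h import *
p,r,s=now();tau=-.2
w=vision.get_image("wrist");cv2.imwrite("pics/w2.png",w["color"])
g=p-r.apply([0,0,.019]);print(g,s["time"],s["ft_force"],s["grip_width"],s["grip_force"],r.as_matrix().round(3).tolist())
# lever path: hinge from grasp at rest
d=R.from_euler("z",YAW)
hin=g+d.apply([.2*np.cos(.5),0,-.2*np.sin(.5)]);np.save("hin.npy",hin)
p0,R0=pose(g,-.2)
for q in np.arange(.1,.97,.1):
    a=.5-q; P=pose(hin+d.apply([-.2*np.cos(a),0,.2*np.sin(a)]),-.2+.8*q)
    print(round(q,2),inc(p0,R0,*P))
```

```text
[0.52680667 0.25383563 0.26387799] 3.25 [-0.03464311 -7.85973507  1.14106509] 0.3205835043197365 4.5718765701167285 [[-0.979, 0.04, -0.201], [0.039, 0.999, 0.008], [0.201, 0.0, -0.98]]
0.1 (array([ 3.4, -0. , 19.3]), array([ 0.  , -0.08,  0.  ]))
0.2 (array([ 4.9, -0. , 38.9]), array([-0.  , -0.16,  0.  ]))
0.3 (array([ 4.4, -0. , 58.6]), array([-0.  , -0.24,  0.  ]))
0.4 (array([ 2. , -0. , 78.1]), array([ 0.  , -0.32,  0.  ]))
0.5 (array([-2.5, -0. , 97.3]), array([ 0. , -0.4,  0. ]))
0.6 (array([ -8.8,  -0. , 116.1]), array([ 0.  , -0.48,  0.  ]))
0.7 (array([-16.9,  -0. , 134.1]), array([ 0.  , -0.56,  0.  ]))
0.8 (array([-26.9,   0. , 151.2]), array([ 0.  , -0.64,  0.  ]))
0.9 (array([-38.5,  -0. , 167.3]), array([-0.  , -0.72,  0.  ]))
```

>>> jog_arm:
  increments:
    - {"tx": 0,"ty": -1,"tz": 0,"wx": 0,"wy": 0,"wz": 0,"gripper": 0.1}
    - {"tx": 0,"ty": -1,"tz": 0,"wx": 0,"wy": 0,"wz": 0,"gripper": 0.1}
    - {"tx": 0,"ty": -1,"tz": 0,"wx": 0,"wy": 0,"wz": 0,"gripper": 0.1}
    - {"tx": 0,"ty": -1,"tz": 0,"wx": 0,"wy": 0,"wz": 0,"gripper": 0.1}
    - {"tx": 0,"ty": -1,"tz": 0,"wx": 0,"wy": 0,"wz": 0,"gripper": 0.1}
  grip_force: 45

```text
time: 3.72
position: [0.523, 0.2526, 0.2452]
tool_rot: [-0.059, -2.938, -0.006]
ft_force: [-1.5, -2.9, 0.3]
grip_width: 0.287
grip_force: 45.0
```

>>> jog_arm:
  increments:
    - {"tx": 1.9,"ty": 0,"tz": 8,"wx": 0,"wy": -0.032,"wz": 0,"gripper": 0.1}
    - {"tx": 2.9,"ty": 0,"tz": 15.5,"wx": 0,"wy": -0.064,"wz": 0,"gripper": 0.1}
    - {"tx": 3.8,"ty": 0,"tz": 23,"wx": 0,"wy": -0.096,"wz": 0,"gripper": 0.1}
    - {"tx": 4.5,"ty": 0,"tz": 31,"wx": 0,"wy": -0.128,"wz": 0,"gripper": 0.1}
    - {"tx": 4.9,"ty": 0,"tz": 38.9,"wx": 0,"wy": -0.16,"wz": 0,"gripper": 0.1}

```text
time: 4.13
position: [0.5109, 0.2532, 0.2091]
tool_rot: [-0.062, -3.102, -0.002]
ft_force: [-0.9, -4.2, 5.2]
grip_width: 0.289
grip_force: 45.0
```

```bash
cat >> h.py <<'E'
def lev(q,tau):
    d=R.from_euler("z",YAW);a=.5-q
    return pose(np.load("hin.npy")+d.apply([-.2*np.cos(a),0,.2*np.sin(a)]),tau)
def table(q0,qs):
    "increments from lever pose q0 (tau=-.2+.8q)"
    T=lambda q:-.2+.8*q
    for q in qs: print(round(q,3),*inc(*lev(q0,T(q0)),*lev(q,T(q))))
def status():
    p,r,s=now();g=p-r.apply([0,0,.019]);v=R.from_euler("z",YAW).inv().apply(g-np.load("hin.npy"))
    print("q",.5-np.arctan2(v[2],-v[0]),"rad",np.hypot(v[0],v[2]),"y",v[1],"tau",np.arctan2(r.as_matrix()[0,2],-r.as_matrix()[2,2]),s["time"],s["ft_force"].round(1),s["grip_force"])
E
python3 - <<'E'
from h import *
status(); table(.2,np.arange(.25,.96,.05))
E
```

```text
q 0.19444221181342547 rad 0.1999112970566177 y -0.0013135345176866129 tau -0.03908453726969454 4.1333 [-0.9 -4.2  5.2] 44.99599792063236
0.25 [1.6 0.  9.7] [-0.   -0.04  0.  ]
0.3 [ 2.6  0.  19.5] [-0.   -0.08  0.  ]
0.35 [ 3.2  0.  29.3] [-0.   -0.12  0.  ]
0.4 [ 3.3  0.  39.2] [ 0.   -0.16 -0.  ]
0.45 [ 2.9  0.  49. ] [-0.  -0.2  0. ]
0.5 [ 2.  -0.  58.9] [ 0.   -0.24  0.  ]
0.55 [ 0.7  0.  68.7] [-0.   -0.28  0.  ]
0.6 [-1.2  0.  78.4] [-0.   -0.32  0.  ]
0.65 [-3.6 -0.  88. ] [ 0.   -0.36  0.  ]
0.7 [-6.4  0.  97.5] [-0.  -0.4  0. ]
0.75 [ -9.7   0.  106.8] [-0.   -0.44  0.  ]
0.8 [-13.5   0.  116. ] [ 0.   -0.48  0.  ]
0.85 [-17.7   0.  124.9] [ 0.   -0.52 -0.  ]
0.9 [-22.4  -0.  133.7] [-0.   -0.56  0.  ]
0.95 [-27.5   0.  142.2] [ 0.  -0.6  0. ]
```

>>> jog_arm:
  increments:
    - {"tx": 1.6,"ty": 0,"tz": 9.7,"wx": 0,"wy": -0.04,"wz": 0,"gripper": 0.1}
    - {"tx": 2.6,"ty": 0,"tz": 19.5,"wx": 0,"wy": -0.08,"wz": 0,"gripper": 0.1}
    - {"tx": 3.2,"ty": 0,"tz": 29.3,"wx": 0,"wy": -0.12,"wz": 0,"gripper": 0.1}
    - {"tx": 3.3,"ty": 0,"tz": 39.2,"wx": 0,"wy": -0.16,"wz": 0,"gripper": 0.1}
    - {"tx": 2.9,"ty": 0,"tz": 49,"wx": 0,"wy": -0.2,"wz": 0,"gripper": 0.1}

```text
time: 4.55
position: [0.5061, 0.2534, 0.1607]
tool_rot: [0.06, 2.98, -0.003]
ft_force: [-1.2, -4.8, 6.3]
grip_width: 0.286
grip_force: 45.0
```

Run:
```python
from h import *
status(); table(.45,np.arange(.5,.71,.05));table(.7,np.arange(.74,.95,.04))
```

```text
q 0.4424549344429159 rad 0.19961372359177074 y -0.0012715508306748542 tau 0.1613049499336988 4.55 [-1.2 -4.8  6.3] 44.97482914477587
0.5 [ 1.1 -0.   9.8] [-0.   -0.04 -0.  ]
0.55 [ 1.7  0.  19.7] [-0.   -0.08  0.  ]
0.6 [ 1.8 -0.  29.6] [ 0.   -0.12  0.  ]
0.65 [ 1.4 -0.  39.4] [-0.   -0.16  0.  ]
0.7 [ 0.5 -0.  49.3] [ 0.  -0.2  0. ]
0.74 [0.5 0.  7.9] [ 0.    -0.032 -0.   ]
0.78 [ 0.7 -0.  15.8] [ 0.    -0.064 -0.   ]
0.82 [ 0.6 -0.  23.8] [-0.    -0.096 -0.   ]
0.86 [ 0.1 -0.  31.7] [-0.    -0.128 -0.   ]
0.9 [-0.6 -0.  39.6] [-0.   -0.16 -0.  ]
0.94 [-1.7 -0.  47.5] [-0.    -0.192 -0.   ]
```

>>> jog_arm:
  increments:
    - {"tx": 1.1,"ty": 0,"tz": 9.8,"wx": 0,"wy": -0.04,"wz": 0,"gripper": 0.1}
    - {"tx": 1.7,"ty": 0,"tz": 19.7,"wx": 0,"wy": -0.08,"wz": 0,"gripper": 0.1}
    - {"tx": 1.8,"ty": 0,"tz": 29.6,"wx": 0,"wy": -0.12,"wz": 0,"gripper": 0.1}
    - {"tx": 1.4,"ty": 0,"tz": 39.4,"wx": 0,"wy": -0.16,"wz": 0,"gripper": 0.1}
    - {"tx": 0.5,"ty": 0,"tz": 49.3,"wx": 0,"wy": -0.2,"wz": 0,"gripper": 0.1}
  grip_force: 55

```text
time: 4.97
position: [0.5136, 0.2532, 0.1122]
tool_rot: [0.056, 2.78, -0.009]
ft_force: [-2.6, -7.1, 9.6]
grip_width: 0.284
grip_force: 55.0
```

>>> jog_arm:
  increments:
    - {"tx": 0.5,"ty": 0,"tz": 7.9,"wx": 0,"wy": -0.032,"wz": 0,"gripper": 0.1}
    - {"tx": 0.7,"ty": 0,"tz": 15.8,"wx": 0,"wy": -0.064,"wz": 0,"gripper": 0.1}
    - {"tx": 0.6,"ty": 0,"tz": 23.8,"wx": 0,"wy": -0.096,"wz": 0,"gripper": 0.1}
    - {"tx": 0.1,"ty": 0,"tz": 31.7,"wx": 0,"wy": -0.128,"wz": 0,"gripper": 0.1}
    - {"tx": -0.2,"ty": 0,"tz": 35.6,"wx": 0,"wy": -0.144,"wz": 0,"gripper": 0.1}

```text
time: 5.38
position: [0.5265, 0.2526, 0.0789]
tool_rot: [0.054, 2.636, -0.013]
ft_force: [-3.5, -6.7, 11.9]
grip_width: 0.28
grip_force: 55.1
```

Run:
```python
from h import *
status(); table(.88,np.arange(.89,.98,.01))
```

```text
q 0.8735466116591584 rad 0.19865839789456488 y -0.0012470236345721052 tau 0.504905224581454 5.3833 [-3.5 -6.7 11.9] 55.071743577718735
0.89 [0.1 0.  2. ] [ 0.    -0.008  0.   ]
0.9 [ 0.2 -0.   4. ] [ 0.    -0.016  0.   ]
0.91 [ 0.2 -0.   6. ] [ 0.    -0.024  0.   ]
0.92 [ 0.2 -0.   7.9] [ 0.    -0.032  0.   ]
0.93 [ 0.2 -0.   9.9] [-0.   -0.04  0.  ]
0.94 [ 0.2 -0.  11.9] [ 0.    -0.048  0.   ]
0.95 [ 0.2  0.  13.9] [ 0.    -0.056  0.   ]
0.96 [ 0.1 -0.  15.9] [ 0.    -0.064  0.   ]
0.97 [ 0.1 -0.  17.9] [-0.    -0.072  0.   ]
```

>>> jog_arm:
  increments:
    - {"tx": 0.1,"ty": 0,"tz": 2,"wx": 0,"wy": -0.008,"wz": 0,"gripper": 0.1}
    - {"tx": 0.2,"ty": 0,"tz": 4,"wx": 0,"wy": -0.016,"wz": 0,"gripper": 0.1}
    - {"tx": 0.2,"ty": 0,"tz": 5,"wx": 0,"wy": -0.02,"wz": 0,"gripper": 0.1}
    - {"tx": 0.2,"ty": 0,"tz": 6,"wx": 0,"wy": -0.02,"wz": 0,"gripper": 0.1}
    - {"tx": 0.2,"ty": 0,"tz": 6,"wx": 0,"wy": -0.02,"wz": 0,"gripper": 0.1}

```text
time: 5.8
position: [0.5283, 0.2525, 0.0758]
tool_rot: [0.055, 2.617, -0.016]
ft_force: [-23.2, -11.9, 35.2]
grip_width: 0.286
grip_force: 55.1
```

Run:
```python
from h import *
status()
```

```text
q 0.8914358285691284 rad 0.19851240473864587 y -0.001217643551856777 tau 0.5235119036763494 5.8 [-23.2 -11.9  35.2] 55.12703703716397
```

Force rises sharply at 0.89 rad, so the lever is at its stop. Now I'll ease it back up.

Run:
```python
from h import *
for i in range(10):
    q0=.91-.091*i; print("--",round(q0,3)); table(q0,[q0-.0182*k for k in(1,2,3,4,5)])
```

```text
-- 0.91
0.892 [-0.2  0.  -3.6] [0.     0.0146 0.    ]
0.874 [-0.4  0.  -7.2] [ 0.      0.0291 -0.    ]
0.855 [ -0.8   0.  -10.8] [0.     0.0437 0.    ]
0.837 [ -1.1  -0.  -14.4] [0.     0.0582 0.    ]
0.819 [ -1.6  -0.  -18. ] [ 0.      0.0728 -0.    ]
-- 0.819
0.801 [-0.3  0.  -3.6] [-0.      0.0146  0.    ]
0.783 [-0.6  0.  -7.2] [0.     0.0291 0.    ]
0.764 [ -0.9   0.  -10.8] [0.     0.0437 0.    ]
0.746 [ -1.4   0.  -14.4] [0.     0.0582 0.    ]
0.728 [ -1.9   0.  -17.9] [-0.      0.0728 -0.    ]
-- 0.728
0.71 [-0.3 -0.  -3.6] [0.     0.0146 0.    ]
0.692 [-0.7 -0.  -7.2] [0.     0.0291 0.    ]
0.673 [ -1.1  -0.  -10.8] [0.     0.0437 0.    ]
0.655 [ -1.7   0.  -14.3] [0.     0.0582 0.    ]
0.637 [ -2.2   0.  -17.9] [0.     0.0728 0.    ]
-- 0.637
0.619 [-0.4 -0.  -3.6] [-0.      0.0146 -0.    ]
0.601 [-0.8 -0.  -7.2] [-0.      0.0291 -0.    ]
0.582 [ -1.3  -0.  -10.7] [-0.      0.0437  0.    ]
0.564 [ -1.9  -0.  -14.3] [-0.      0.0582 -0.    ]
0.546 [ -2.6   0.  -17.8] [-0.      0.0728  0.    ]
-- 0.546
0.528 [-0.4 -0.  -3.6] [-0.      0.0146 -0.    ]
0.51 [-1.  -0.  -7.1] [-0
[... 748 characters left out ...]
.  -7. ] [ 0.      0.0291 -0.    ]
0.218 [ -2.1  -0.  -10.5] [-0.      0.0437  0.    ]
0.2 [ -2.9  -0.  -14. ] [0.     0.0582 0.    ]
0.182 [ -3.8  -0.  -17.5] [-0.      0.0728  0.    ]
-- 0.182
0.164 [-0.7  0.  -3.5] [0.     0.0146 0.    ]
0.146 [-1.5 -0.  -7. ] [-0.      0.0291 -0.    ]
0.127 [ -2.3   0.  -10.5] [-0.      0.0437 -0.    ]
0.109 [ -3.2   0.  -13.9] [-0.      0.0582  0.    ]
0.091 [ -4.2   0.  -17.4] [0.     0.0728 0.    ]
-- 0.091
0.073 [-0.8 -0.  -3.5] [ 0.      0.0146 -0.    ]
0.055 [-1.6 -0.  -7. ] [-0.      0.0291  0.    ]
0.036 [ -2.5  -0.  -10.4] [-0.      0.0437 -0.    ]
0.018 [ -3.4  -0.  -13.9] [0.     0.0582 0.    ]
0.0 [ -4.5  -0.  -17.3] [ 0.      0.0728 -0.    ]
```

>>> jog_arm:
  increments:
    - {"tx": -0.2,"ty": 0,"tz": -3.6,"wx": 0,"wy": 0.015,"wz": 0,"gripper": 0.1}
    - {"tx": -0.4,"ty": 0,"tz": -7.2,"wx": 0,"wy": 0.029,"wz": 0,"gripper": 0.1}
    - {"tx": -0.8,"ty": 0,"tz": -10.8,"wx": 0,"wy": 0.044,"wz": 0,"gripper": 0.1}
    - {"tx": -1.1,"ty": 0,"tz": -14.4,"wx": 0,"wy": 0.058,"wz": 0,"gripper": 0.1}
    - {"tx": -1.6,"ty": 0,"tz": -18,"wx": 0,"wy": 0.073,"wz": 0,"gripper": 0.1}

```text
time: 6.22
position: [0.5211, 0.2528, 0.0903]
tool_rot: [0.056, 2.692, -0.012]
ft_force: [-3.8, -5.9, 9.2]
grip_width: 0.284
grip_force: 55.1
```

>>> jog_arm:
  increments:
    - {"tx": -0.3,"ty": 0,"tz": -3.6,"wx": 0,"wy": 0.015,"wz": 0,"gripper": 0.1}
    - {"tx": -0.6,"ty": 0,"tz": -7.2,"wx": 0,"wy": 0.029,"wz": 0,"gripper": 0.1}
    - {"tx": -0.9,"ty": 0,"tz": -10.8,"wx": 0,"wy": 0.044,"wz": 0,"gripper": 0.1}
    - {"tx": -1.4,"ty": 0,"tz": -14.4,"wx": 0,"wy": 0.058,"wz": 0,"gripper": 0.1}
    - {"tx": -1.9,"ty": 0,"tz": -17.9,"wx": 0,"wy": 0.073,"wz": 0,"gripper": 0.1}

```text
time: 6.63
position: [0.5148, 0.2531, 0.1069]
tool_rot: [0.057, 2.765, -0.01]
ft_force: [-1.6, -5.1, 5.9]
grip_width: 0.282
grip_force: 55.1
```

>>> jog_arm:
  increments:
    - {"tx": -0.3,"ty": 0,"tz": -3.6,"wx": 0,"wy": 0.015,"wz": 0,"gripper": 0.1}
    - {"tx": -0.7,"ty": 0,"tz": -7.2,"wx": 0,"wy": 0.029,"wz": 0,"gripper": 0.1}
    - {"tx": -1.1,"ty": 0,"tz": -10.8,"wx": 0,"wy": 0.044,"wz": 0,"gripper": 0.1}
    - {"tx": -1.7,"ty": 0,"tz": -14.3,"wx": 0,"wy": 0.058,"wz": 0,"gripper": 0.1}
    - {"tx": -2.2,"ty": 0,"tz": -17.9,"wx": 0,"wy": 0.073,"wz": 0,"gripper": 0.1}

```text
time: 7.05
position: [0.5102, 0.2532, 0.124]
tool_rot: [0.058, 2.839, -0.008]
ft_force: [-1.8, -4.7, 5.2]
grip_width: 0.284
grip_force: 55.0
```

>>> jog_arm:
  increments:
    - {"tx": -0.4,"ty": 0,"tz": -3.6,"wx": 0,"wy": 0.015,"wz": 0,"gripper": 0.1}
    - {"tx": -0.8,"ty": 0,"tz": -7.2,"wx": 0,"wy": 0.029,"wz": 0,"gripper": 0.1}
    - {"tx": -1.3,"ty": 0,"tz": -10.7,"wx": 0,"wy": 0.044,"wz": 0,"gripper": 0.1}
    - {"tx": -1.9,"ty": 0,"tz": -14.3,"wx": 0,"wy": 0.058,"wz": 0,"gripper": 0.1}
    - {"tx": -2.6,"ty": 0,"tz": -17.8,"wx": 0,"wy": 0.073,"wz": 0,"gripper": 0.1}

```text
time: 7.47
position: [0.507, 0.2534, 0.1412]
tool_rot: [0.058, 2.913, -0.006]
ft_force: [-1.7, -5.8, 4.7]
grip_width: 0.285
grip_force: 55.0
```

>>> jog_arm:
  increments:
    - {"tx": -0.4,"ty": 0,"tz": -3.6,"wx": 0,"wy": 0.015,"wz": 0,"gripper": 0.1}
    - {"tx": -1.0,"ty": 0,"tz": -7.1,"wx": 0,"wy": 0.029,"wz": 0,"gripper": 0.1}
    - {"tx": -1.5,"ty": 0,"tz": -10.7,"wx": 0,"wy": 0.044,"wz": 0,"gripper": 0.1}
    - {"tx": -2.2,"ty": 0,"tz": -14.2,"wx": 0,"wy": 0.058,"wz": 0,"gripper": 0.1}
    - {"tx": -2.9,"ty": 0,"tz": -17.7,"wx": 0,"wy": 0.073,"wz": 0,"gripper": 0.1}

```text
time: 7.88
position: [0.5055, 0.2534, 0.1585]
tool_rot: [0.059, 2.987, -0.005]
ft_force: [-1.2, -5.7, 3.4]
grip_width: 0.278
grip_force: 55.0
```

Run:
```python
from h import *
status()
```

```text
q 0.4536583154103275 rad 0.19991425117756356 y -0.0012536494410222334 tau 0.15428463754876565 7.8833 [-1.2 -5.7  3.4] 55.03244401887059
```

On track at 0.454 rad. Continuing upward.

>>> jog_arm:
  increments:
    - {"tx": -0.5,"ty": 0,"tz": -3.6,"wx": 0,"wy": 0.015,"wz": 0,"gripper": 0.1}
    - {"tx": -1.1,"ty": 0,"tz": -7.1,"wx": 0,"wy": 0.029,"wz": 0,"gripper": 0.1}
    - {"tx": -1.7,"ty": 0,"tz": -10.6,"wx": 0,"wy": 0.044,"wz": 0,"gripper": 0.1}
    - {"tx": -2.4,"ty": 0,"tz": -14.2,"wx": 0,"wy": 0.058,"wz": 0,"gripper": 0.1}
    - {"tx": -3.2,"ty": 0,"tz": -17.7,"wx": 0,"wy": 0.073,"wz": 0,"gripper": 0.1}

```text
time: 8.3
position: [0.5056, 0.2534, 0.1762]
tool_rot: [0.061, 3.06, -0.003]
ft_force: [-0.9, -5.7, 3.0]
grip_width: 0.283
grip_force: 55.0
```

>>> jog_arm:
  increments:
    - {"tx": -0.6,"ty": 0,"tz": -3.5,"wx": 0,"wy": 0.015,"wz": 0,"gripper": 0.1}
    - {"tx": -1.2,"ty": 0,"tz": -7.1,"wx": 0,"wy": 0.029,"wz": 0,"gripper": 0.1}
    - {"tx": -1.9,"ty": 0,"tz": -10.6,"wx": 0,"wy": 0.044,"wz": 0,"gripper": 0.1}
    - {"tx": -2.7,"ty": 0,"tz": -14.1,"wx": 0,"wy": 0.058,"wz": 0,"gripper": 0.1}
    - {"tx": -3.5,"ty": 0,"tz": -17.6,"wx": 0,"wy": 0.073,"wz": 0,"gripper": 0.1}

```text
time: 8.72
position: [0.5073, 0.2533, 0.1936]
tool_rot: [0.062, 3.134, -0.001]
ft_force: [-1.2, -4.4, 1.2]
grip_width: 0.28
grip_force: 55.0
```

>>> jog_arm:
  increments:
    - {"tx": -0.6,"ty": 0,"tz": -3.5,"wx": 0,"wy": 0.015,"wz": 0,"gripper": 0.1}
    - {"tx": -1.3,"ty": 0,"tz": -7.0,"wx": 0,"wy": 0.029,"wz": 0,"gripper": 0.1}
    - {"tx": -2.1,"ty": 0,"tz": -10.5,"wx": 0,"wy": 0.044,"wz": 0,"gripper": 0.1}
    - {"tx": -2.9,"ty": 0,"tz": -14.0,"wx": 0,"wy": 0.058,"wz": 0,"gripper": 0.1}
    - {"tx": -3.8,"ty": 0,"tz": -17.5,"wx": 0,"wy": 0.073,"wz": 0,"gripper": 0.1}

```text
time: 9.13
position: [0.5106, 0.2532, 0.211]
tool_rot: [-0.06, -3.074, -0.001]
ft_force: [-2.5, -5.2, 1.0]
grip_width: 0.291
grip_force: 55.0
```

>>> jog_arm:
  increments:
    - {"tx": -0.7,"ty": 0,"tz": -3.5,"wx": 0,"wy": 0.015,"wz": 0,"gripper": 0.1}
    - {"tx": -1.5,"ty": 0,"tz": -7.0,"wx": 0,"wy": 0.029,"wz": 0,"gripper": 0.1}
    - {"tx": -2.3,"ty": 0,"tz": -10.5,"wx": 0,"wy": 0.044,"wz": 0,"gripper": 0.1}
    - {"tx": -3.2,"ty": 0,"tz": -13.9,"wx": 0,"wy": 0.058,"wz": 0,"gripper": 0.1}
    - {"tx": -4.2,"ty": 0,"tz": -17.4,"wx": 0,"wy": 0.073,"wz": 0,"gripper": 0.1}

```text
time: 9.55
position: [0.5157, 0.2529, 0.2281]
tool_rot: [-0.059, -3.0, -0.003]
ft_force: [-3.5, -5.1, 0.9]
grip_width: 0.287
grip_force: 55.0
```

Run:
```python
from h import *
status(); p,r,s=now(); print(inc(p,r,*lev(0,-.2)),inc(p,r,*lev(-.01,-.2)))
```

```text
q 0.09488378725745655 rad 0.20013474639196893 y -0.0013127579487347187 tau -0.14065084254157595 9.55 [-3.5 -5.1  0.9] 55.005615558475256
(array([ -4.8,   1.3, -18.1]), array([-0.0012,  0.0593,  0.001 ])) (array([ -5.5,   1.3, -19.9]), array([-0.0012,  0.0593,  0.001 ]))
```

>>> jog_arm:
  increments:
    - {"tx": -0.8,"ty": 0,"tz": -3.6,"wx": 0,"wy": 0.012,"wz": 0,"gripper": 0.1}
    - {"tx": -1.7,"ty": 0,"tz": -7.2,"wx": 0,"wy": 0.024,"wz": 0,"gripper": 0.1}
    - {"tx": -2.6,"ty": 0,"tz": -10.8,"wx": 0,"wy": 0.036,"wz": 0,"gripper": 0.1}
    - {"tx": -3.6,"ty": 0,"tz": -14.4,"wx": 0,"wy": 0.048,"wz": 0,"gripper": 0.1}
    - {"tx": -4.8,"ty": 0,"tz": -18,"wx": 0,"wy": 0.06,"wz": 0,"gripper": 0.1}

```text
time: 9.97
position: [0.523, 0.2526, 0.2452]
tool_rot: [-0.057, -2.94, -0.004]
ft_force: [-4.3, -4.5, -6.2]
grip_width: 0.281
grip_force: 55.0
```

>>> jog_arm:
  increments:
    - {"tx": -0.2,"ty": 0,"tz": -0.7,"wx": 0,"wy": 0,"wz": 0,"gripper": 0.1}
    - {"tx": -0.4,"ty": 0,"tz": -1.4,"wx": 0,"wy": 0,"wz": 0,"gripper": 0.1}
    - {"tx": -0.6,"ty": 0,"tz": -2,"wx": 0,"wy": 0,"wz": 0,"gripper": 0.1}
    - {"tx": -0.6,"ty": 0,"tz": -2,"wx": 0,"wy": 0,"wz": 0,"gripper": 0.1}
    - {"tx": -0.6,"ty": 0,"tz": -2,"wx": 0,"wy": 0,"wz": 0,"gripper": 0.1}

```text
time: 10.38
position: [0.5229, 0.2526, 0.2452]
tool_rot: [-0.057, -2.938, -0.002]
ft_force: [-4.1, -4.4, -4.4]
grip_width: 0.287
grip_force: 55.0
```

Run:
```python
from h import *
status()
```

```text
q 0.00048304411694444216 rad 0.19996016402128705 y -0.001315404876474768 tau -0.202991647605342 10.3833 [-4.1 -4.4 -4.4] 55.00098327174783
```

The lever is back on its home stop: 0.0005 rad, with the force on the tool now downward. Releasing and retreating.

>>> jog_arm:
  increments:
    - {"tx": 0,"ty": 0,"tz": 0,"wx": 0,"wy": 0,"wz": 0,"gripper": 0.5}
    - {"tx": 0,"ty": 0,"tz": 0,"wx": 0,"wy": 0,"wz": 0,"gripper": 0.85}
    - {"tx": 0,"ty": 0,"tz": 0,"wx": 0,"wy": 0,"wz": 0,"gripper": 0.85}
    - {"tx": 0,"ty": 0,"tz": 0,"wx": 0,"wy": 0,"wz": 0,"gripper": 0.85}
    - {"tx": 0,"ty": 0,"tz": 0,"wx": 0,"wy": 0,"wz": 0,"gripper": 0.85}

```text
time: 10.8
position: [0.5255, 0.2542, 0.2483]
tool_rot: [-0.057, -2.947, -0.009]
ft_force: [0.1, -0.8, -0.6]
grip_width: 0.578
grip_force: 0.0
```

>>> jog_arm:
  increments:
    - {"tx": 0,"ty": 0,"tz": 0,"wx": 0,"wy": 0,"wz": 0,"gripper": 0.85}
    - {"tx": 0,"ty": 0,"tz": 0,"wx": 0,"wy": 0,"wz": 0,"gripper": 0.85}
    - {"tx": 0,"ty": 0,"tz": -5,"wx": 0,"wy": 0,"wz": 0,"gripper": 0.85}
    - {"tx": 0,"ty": 0,"tz": -15,"wx": 0,"wy": 0,"wz": 0,"gripper": 0.85}
    - {"tx": 0,"ty": 0,"tz": -30,"wx": 0,"wy": 0,"wz": 0,"gripper": 0.85}

```text
time: 11.22
position: [0.5306, 0.2528, 0.2774]
tool_rot: [-0.058, -2.944, -0.006]
ft_force: [-0.0, -0.0, -0.3]
grip_width: 0.841
grip_force: 0.0
```

>>> jog_arm:
  increments:
    - {"tx": 0,"ty": 0,"tz": -15,"wx": 0,"wy": 0,"wz": 0,"gripper": 0.85}
    - {"tx": 0,"ty": 0,"tz": -30,"wx": 0,"wy": 0,"wz": 0,"gripper": 0.85}
    - {"tx": 0,"ty": 0,"tz": -50,"wx": 0,"wy": 0,"wz": 0,"gripper": 0.85}
    - {"tx": 0,"ty": 0,"tz": -65,"wx": 0,"wy": 0,"wz": 0,"gripper": 0.85}
    - {"tx": 0,"ty": 0,"tz": -70,"wx": 0,"wy": 0,"wz": 0,"gripper": 0.85}

```text
time: 11.63
position: [0.5459, 0.2524, 0.3496]
tool_rot: [-0.058, -2.95, -0.01]
ft_force: [0.9, 0.4, 1.0]
grip_width: 0.848
grip_force: 0.0
```

Run:
```python
from h import *
w=vision.get_image("wrist");cv2.imwrite("pics/w3.png",w["color"])
g=np.array([.527,.253,.263]);a=R.from_euler("z",YAW).apply([-np.cos(.5),0,np.sin(.5)])
for k in(.03,0,-.042):print(k,proj(w,g+a*k))
print(vision.spot_in("wrist","lever_grip")); status()
```

```text
0.03 [320.42085304 202.80988296]
0 [320.38283856 243.75167535]
-0.042 [320.33820191 292.99215072]
[{'bbox': [298.7, 190.9, 344.9, 400.6], 'conf': 0.63}]
q -0.4125314165401428 rad 0.2505083108605109 y -0.0007478230186536293 tau -0.1926659515472349 11.7333 [-0.6  0.3  0.1] 0.0
```

View pics/w3.png

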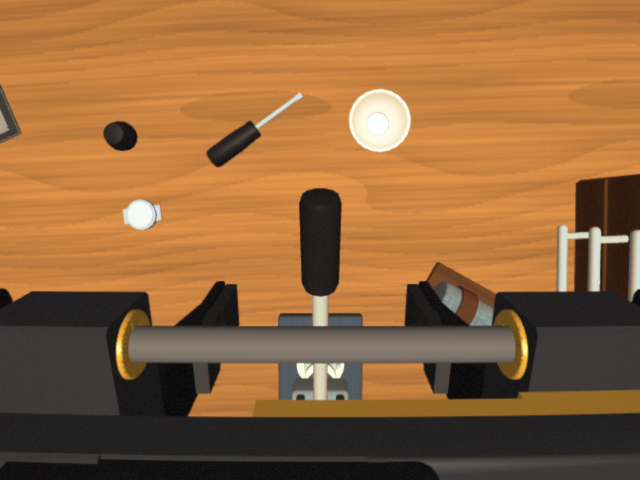

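The picture shows the lever home and free: the grip runs from row 190 to 296 at column 320, close to the predicted rest position. Nothing is touching it, so I'm handing the job in.

```bash
python3 -c "
from bench import ctrl
print(ctrl.close_job())"
```

```text
the job is handed in; nothing more can be done
None
```

I pulled the press lever down to its stop, eased it back up over about 4.2 s while holding it, released it fully home and handed the job in at about 12 s. The watch back itself wasn't visible, so I infer it is pressed home from the lever reaching its stop; the punch lever was not touched.

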